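# Fit the grinder lid and hold it at the pulse mark

## Task

Pull the small wooden drawer box's drawer well open by its handle, take out the green grinder lid and set it fully home in the grinder, its two lugs going down through the two gaps of the collar. Then twist the lid clockwise (seen from above), against its spring, to the yellow pulse mark half-way to the red lock mark, and keep hold of it there: never turn it on towards the red mark where it would click locked, and finish while still gripping the lid at the yellow mark. Leave the jars, the mug and the spoon where they stand.

Things in the scene. Friction and masses are not known exactly. Their poses are not given: they have to be found in the camera images.
- spice_box_drawer0 (a joint): drawer of the wooden drawer box (240 deep x 240 wide x 105 mm high, fixed on the worktop). m: 0 shut, grows as it is pulled out towards the robot, at most 0.165; starts shut or up to 0.015 open, stays where it is left, slides with about 1 N friction plus 4 N per m/s
- spice_box_drawer0_handle (a point): middle of the drawer's steel bar handle: a level round bar 11 mm thick, 120 mm long, 35 mm in front of the drawer front, 38 mm below the box's top, 67 mm above the worktop. y runs along the bar, x points into the box, opposite to the way the drawer opens
- lid_grip (a point): middle of the bar grip on the green grinder lid, which stands upright in the drawer. Bar 50 mm long (x) x 16 wide (y) x 28 high (z up), 14 mm above and below this point, standing on a round flange 86 mm across, 5 mm thick, whose underside is 19 mm below this point. Same turned half a turn. At the start the bar lies within 0.65 rad of the drawer's sliding direction. About 90 g
- lid_foot (a point): middle of the underside of the lid's clear plug, 49 mm below the middle of the bar, axes as there. The plug, 62 mm across, reaches 30 mm below the flange and tapers to 52 mm over its last 10 mm. Two lugs on its +x and -x (in line with the bar): each 12 mm wide, reaching 41 mm from the axis, 11 to 19 mm above this point
- grinder_mouth (a point): centre of the grinder's mouth, level with its collar's top (106 mm above the worktop); z up. Black round base, 112 mm across at the top, fixed. Mouth 66 mm across; two gaps in the collar, 17 mm wide, 46 mm out from the axis, on +x and -x, with white marks. The ledge between them is 8 mm thick; lugs go under it. Lid fully home: flange on the collar, middle of its bar 19 mm above this point
- grinder_switch (a joint): sprung ring under the collar, taken along by the lugs when the seated lid is twisted clockwise. rad: 0 with its pockets under the gaps (start; its spring returns it), 0.6 at the yellow pulse mark, lock click from 0.95 on, red mark 1.2, stop 1.25. Lugs have about 1.5 mm play each side, so it lags the lid some 0.04. Spring torque 0.06 N m at 0, 0.15 at 0.6
- red_jar_mid (a point): middle of a glass jar with red lid, 71 mm across, 112 high; leave it alone
- spice_jar_mid (a point): middle of a small spice jar with red cap, 45 mm across, 106 high; leave it alone
- spoon_mid (a point): middle of a serving spoon with wooden handle, 179 mm long, 13 high, lying beside the hob; leave it alone
- mug_b: spotted mug, 92x127x93 mm, origin at the middle of its underside; leave it alone
Not all that is in view belongs to the job. What is shaped like the part that bears grinder_mouth but blue is not meant.

How it is judged:
By the outcome, as a careful person would: the job done as asked, in the order asked, and still so for the second after the job is handed in, while the arm keeps its last pose, push and grip.
It also fails if it takes over 58 s, if anything falls off the work surface, if the arm or the gripper's body presses on something with over 40 N, if the wrist force passes 120 N, or if a joint passes its speed limit or range.

## Robot

A 6-joint arm with a two-finger parallel gripper is mounted at the origin on a cart in front of the work surface, level with it; the furniture and walls round the work are solid. World frame = base frame: x ahead of the robot, y to its left, z up, the work surface at z = 0. Lengths are in mm, angles in degrees, forces in N, time in s.
With the tool pointing down it reaches from about 350 to 850 mm from the base axis. Payload 8.1 kg.
Tool frame: the origin (TCP) lies midway between the tips of the shut fingers; the grasp point (between the pads) lies 19 mm behind it; y points along the fingers, x is the direction in which the jaws open and shut, and the axes are right-handed (so a half turn about y gives the same grasp; the last joint's range is limited). The gripper opens to 85 mm and grips with 20 to 120 N. Pads are 22 mm wide; open, the fingers measure 114 mm over their backs; the gripper's body (76 mm by 85 mm) begins 54 mm behind the grasp point. The pads swing forward as they close: fully open they stand 13 mm farther back than shut.
Start: joints at [-71.528, 7.471, 85.268, -0, 87.261, -4.893], TCP at [237.974, -550.794, 231.292] pointing down, gripper open.
Joint ranges: [-169.43, 169.43], [-51.17, 129.36], [1.28, 143.12], [-76.62, 256.62], [0, 156.53], [-152.29, 152.29]. Speed limits (degrees/s): [136.94, 136.94, 159.86, 180, 180, 180].

## Interface

Orientations are given as [roll, pitch, yaw] about the fixed x, y, z axes, in that order (R = Rz(yaw) Ry(pitch) Rx(roll)).
In Python, from bench import r gives the robot as it stands.
- The arm moves only by the tool move_arm, never from a script. Its arguments are lists of equal length, an entry for each row: "linear": the shift along the tool's x, y, z normalised to -1 to 1, where 1 is 300 mm, a list of three; "twist": the turn, a rotation vector about the tool's x, y, z normalised to -1 to 1, where 1 is pi/2 rad, a list of three; "hand": the opening, from -1 (shut) to 1 (fully open). A call has 1 to 12 rows; each row is the pose to reach, as a shift and turn from the pose measured when the call began, along the tool's axes at that moment; what a row does not reach only later rows make up. A row lasts 1/12 s, in which the tool goes at most 41.7 mm and 7.16 degrees, less where a joint would pass 70% of its speed; a pose out of reach is approached as far as the arm can. A call with a number of a shift or a turn outside -1 to 1 is refused whole. A call with a gripper value outside its range is refused whole. The fingers move at their own pace and stop on an object; "force" is the grip in N (left out, the last holds). Time passes only in rows, so rows that repeat a pose let the fingers close. It gives the time, the measured TCP pose, the force and the opening at its end, in the units of the state.
- r.sense(): the state, without advancing time (a new reading comes with each control period).
- r.snapshot(name): name is "scene" or "side" or "wrist"; returns a dict with "frame" (400x640x3 uint8, red, green, blue), "range_z" (400x640 float32, mm along the optical axis (not along the pixel's ray), 0 where there is no reading), "intrinsics" (3x3 intrinsics, pixels), "R" (3x3) and "t" (3): a world point X has camera coordinates R X + t; the wrist camera has in their place "hand_eye" (4x4, takes a point from camera to tool coordinates, whose origin is the TCP and whose axes are the tool frame's). Camera axes: x right, y down, z forward; pixel columns grow to the right and rows downward; lengths in mm; the calibration is good to about 2 mm. A picture is of the moment at which its call begins: read the wrist's pose just before it.
- r.hand_in(): hands the job in, once; it reports no verdict.
The state is a dict: "time": time; "joint_pos": joint angles; "qd": joint speeds; "joint_efforts": joint torques, N m; "tool_pos": TCP position; "tcp_rot": TCP orientation; "ft_force": force on the tool from outside, world axes, zero at the start; "wrist_torque": the same for the moment, N m; "finger_gap": finger opening in mm.
Only numpy, scipy, OpenCV 4.12 (cv2) and the standard library are available. Lean on these libraries where they do the work, as an engineer would, in place of code of your own. Each camera call takes 0.05 s, during which the arm holds its last target. There are 200 camera calls.

## Working session

There is one attempt and no reset: what is moved stays moved. The work goes in short steps, Python scripts to look and compute and a tool call to move; the robot and the scene stay as the last step left them, time stands still between calls to the robot, and variables do not carry over. Pictures are saved under pics/ and viewed, on a budget of 10 in all, crops included, one or two more only if the job needs it, and the job is handed in when it is done.

Besides the shell and the picture viewer there is one more tool, called after "Emit:" by a JSON object that holds its "op" and its "data", one argument or row to a line. move_arm: Moves the arm, as the interface text tells. Scaled input: -1 to 1 covers 300 mm each way for a shift and pi/2 rad each way for a turn. Its arguments: {"type":"object","properties":{"linear":{"type":"array","items":{"type":"array","items":{"type":"number","minimum":-1,"maximum":1}}},"twist":{"type":"array","items":{"type":"array","items":{"type":"number","minimum":-1,"maximum":1}}},"hand":{"type":"array","items":{"type":"number"}},"force":{"type":"number"}},"required":["linear","twist","hand"]}

```bash
mkdir -p pics && ls && cat > h.py <<'E'
import numpy as np, cv2
from scipy.spatial.transform import Rotation as Ro
from bench import r
def snap(n,save=None):
    s=r.sense(); d=r.snapshot(n)
    if n=='wrist':
        T=np.eye(4);T[:3,:3]=Ro.from_euler('xyz',s['tcp_rot'],degrees=True).as_matrix();T[:3,3]=s['tool_pos']
        d['C']=T@np.array(d['hand_eye'])
    else:
        T=np.eye(4);T[:3,:3]=d['R'];T[:3,3]=d['t'];d['C']=np.linalg.inv(T)
    if save: cv2.imwrite('pics/'+save+'.png',d['frame'][:,:,::-1]); np.savez('pics/'+save+'.npz',frame=d['frame'],Z=d['range_z'],K=d['intrinsics'],C=d['C'])
    return d
def load(n):
    f=np.load('pics/'+n+'.npz'); return dict(frame=f['frame'],range_z=f['Z'],intrinsics=f['K'],C=f['C'])
def pt(d,u,v,w=1):
    Z=d['range_z'][v-w:v+w+1,u-w:u+w+1]; Z=Z[Z>0]
    if len(Z)==0: return None
    z=np.median(Z); return (d['C']@np.r_[np.linalg.inv(d['intrinsics'])@[u,v,1]*z,1])[:3]
def atz(d,u,v,z):
    o=d['C'][:3,3]; k=d['C'][:3,:3]@(np.linalg.inv(d['intrinsics'])@[u,v,1]); return o+k*(z-o[2])/k[2]
def cloud(d):
    v,u=np.mgrid[:400,:640]; P=np.stack([u,v,np.ones_like(u)],-1)@np.linalg.inv(d['intrinsics']).T*d['range_z'][...,None]
    return P@d['C'][:3,:3].T+d['C'][:3,3]
def shift(p):  # world target TCP -> tool shift normalised
    s=r.sense(); R=Ro.from_euler('xyz',s['tcp_rot'],degrees=True).as_matrix()
    return R.T@(np.array(p)-s['tool_pos'])/300
def rot(Rt):
    s=r.sense(); R=Ro.from_euler('xyz',s['tcp_rot'],degrees=True)
    return (R.inv()*Ro.from_matrix(Rt)).as_rotvec()/(np.pi/2)
E
python3 - <<'E'
from h import *
print(r.sense())
a=snap('scene','scene0');b=snap('side','side0')
print(a['C'][:3,3],b['C'][:3,3])
cv2.imwrite('pics/both.png',cv2.resize(np.vstack([a['frame'],b['frame']])[:,:,::-1],(640,800)))
E
```

```text
pics
{'time': 0.0, 'joint_pos': array([-7.15279328e+01,  7.51293364e+00,  8.53305279e+01,  4.27327699e-04,
        8.72623660e+01, -4.89196175e+00]), 'qd': array([-0.0638706 ,  0.06704707,  0.01000905, -0.00986931,  0.07454858,
        0.08065924]), 'joint_efforts': array([ 3.56025757e-04, -5.69400859e+01, -5.00550592e+01,  1.89299758e-04,
        1.49429182e-02,  3.26830309e-05]), 'tool_pos': array([ 237.7983611 , -550.25435626,  230.25514461]), 'tcp_rot': array([-89.99055007,   0.10540563, -66.63598313]), 'ft_force': array([ 0.26454234, -0.16338415,  0.04756293]), 'wrist_torque': array([-0.01367299,  0.05172648,  0.01087866]), 'finger_gap': 85.33789459689343}
[ 315.91758389 -573.60774502  634.10648965] [146.90954665 931.25451328 477.01566163]
```

View pics/scene0.png

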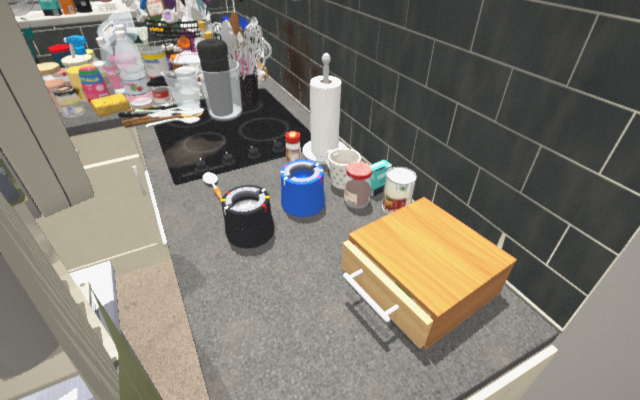

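View pics/side0.png

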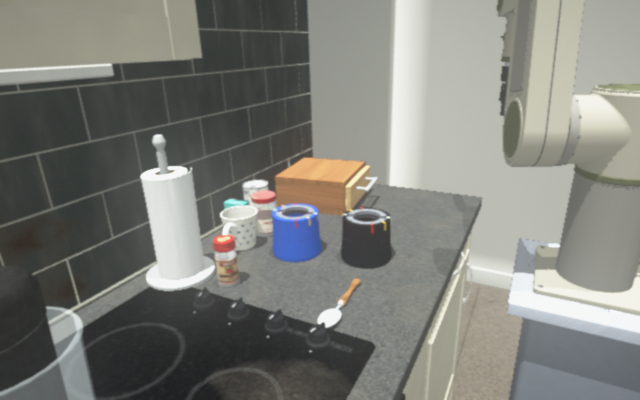

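The scene camera shows the black grinder at about (248,215), the blue decoy at (303,188), and the drawer box with its bar handle running from (346,274) to (388,318). In the side view the black grinder is at (367,237) and the handle at (369,184). Next I'll measure these.

```bash
python3 - <<'E'
from h import *
a=load('scene0');b=load('side0')
np.set_printoptions(precision=1,suppress=True)
for uv in [(347,275),(367,296),(387,317),(423,204),(512,262),(430,315),(350,245),(250,300)]: print('scene',uv,pt(a,*uv), atz(a,*uv,67))
P=cloud(a); 
Q=cloud(b)
for n,X in(('scene',P),('side',Q)):
    m=(abs(X[...,2]-105)<5)&(X[...,0]>300)&(X[...,0]<1000)&(abs(X[...,1])<700)
    # box top
    f={'scene':a,'side':b}[n]['frame'].astype(int)
    wood=m&(f[...,0]>f[...,2]+40)&(f[...,0]>120)
    w=X[wood][:,:2].astype(np.float32); 
    print(n,'boxtop',len(w),cv2.minAreaRect(w),np.median(X[wood][:,2]))
    mk=m&~wood
    num,L,st,c=cv2.connectedComponentsWithStats(mk.astype(np.uint8))
    for i in range(1,num):
        if st[i,4]>60:
            w=X[L==i]; (cc,rad)=cv2.minEnclosingCircle(w[:,:2].astype(np.float32)); print(n,c[i],st[i,4],cc,rad,np.median(w[:,2]))
A=a['frame'][170:330,210:410][:,:,::-1];B=b['frame'][170:270,260:400][:,:,::-1]
cv2.imwrite('pics/crop1.png',np.hstack([cv2.resize(A[:90,:90],(400,400),interpolation=3),cv2.resize(b['frame'][195:275,330:410][:,:,::-1],(400,400),interpolation=3)]))
E
```

```text
scene (347, 275) [ 581.9 -183.7   73.8] [ 585.2 -179.    67. ]
scene (367, 296) [ 589.3 -243.9   74.1] [ 592.7 -239.7   67. ]
scene (387, 317) [ 596.  -297.6   74. ] [ 599.5 -294.2   67. ]
scene (423, 204) [ 829.5 -106.5  106.3] [867.7 -71.7  67. ]
scene (512, 262) [ 866.6 -323.3  105.1] [ 906.2 -305.2   67. ]
scene (430, 315) [ 658.8 -334.4   86. ] [ 670.7 -326.1   67. ]
scene (350, 245) [ 618.6 -132.3   93.9] [ 633.7 -110.4   67. ]
scene (250, 300) [402.6 -98.6   1.7] [ 393.7 -147.6   67. ]
scene boxtop 10427 ((645.7716064453125, -25.18804931640625), (351.3108215332031, 703.3027954101562), 16.814287185668945) 106.30391326935876
scene [505.5 236.5] 1305 (914.66455078125, -55.36845397949219) 470.1834716796875 105.01240445468807
scene [324.5 129.7] 83 (814.063232421875, 345.18572998046875) 46.7291374206543 104.35330505275886
scene [301.6 172.7] 657 (637.4256591796875, 144.3406982421875) 57.60422134399414 106.88166610044868
scene [400.9 176.3] 408 (854.137939453125, 9.785326957702637) 38.57847213745117 107.9075467731223
scene [244.9 200.4] 795 (469.9325256347656, 99.86727905273438) 57.70096206665039 106.77219738511258
side boxtop 1899 ((657.1527709960938, -21.874755859375), (355.6592102050781, 699.2882690429688), 19.309066772460938) 105.46781184525776
side [258.7 177.2] 663 (911.3523559570312, -250.19015502929688) 446.9316711425781 106.12714618812782
side [295.  213.3] 575 (636.4523315429688, 146.2479248046875) 57.8871955871582 105.86975247592414
side [366.3 217.7] 593 (469.0309753417969, 103.9416732788086) 56.96284484863281 105.99385820724547
side [ 90.8 251.3] 578 (908.5947265625, 473.3388977050781) 128.32395935058594 105.11316159172964
side [176.5 239.1] 203 (812.134033203125, 356.78839111328125) 48.72373580932617 105.15250299498894
```

View pics/crop1.png

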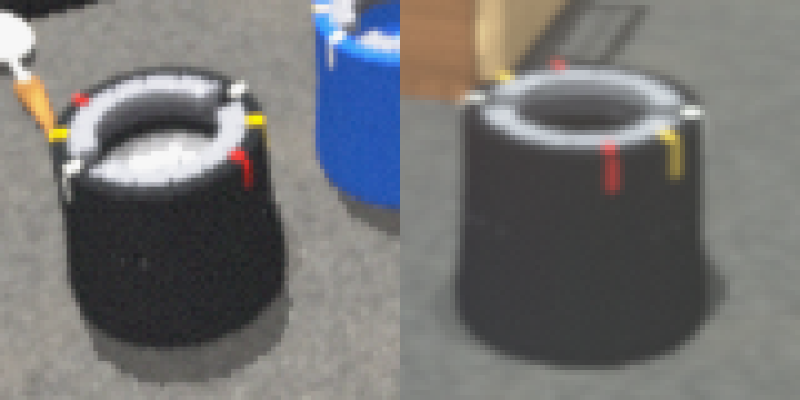

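The black grinder's mouth is at about (469,102,106). In the crop its white gap marks are at scene (226,207) and (263,190), with the yellow and red marks clockwise of them. The handle's middle is near (590,-241,67), at about 7° yaw. I'll refine the yaw and then move above the handle.

```bash
python3 - <<'E'
from h import *
np.set_printoptions(precision=4,suppress=True)
for n in('scene0','side0'):
    a=load(n);X=cloud(a);f=a['frame'].astype(int)
    m=(abs(X[...,2]-105.5)<3)&(X[...,0]>560)&(X[...,0]<920)&(X[...,1]<-60)&(X[...,1]>-380)&(f[...,0]>f[...,2]+40)
    print(n,m.sum(),cv2.minAreaRect(X[m][:,:2].astype(np.float32)))
    h=(X[...,2]>55)&(X[...,2]<80)&(X[...,0]>560)&(X[...,0]<612)&(X[...,1]<-150)&(X[...,1]>-330)
    w=X[h]; print(h.sum(), cv2.fitLine(w[:,:2].astype(np.float32),cv2.DIST_HUBER,0,.01,.01).ravel(), w.min(0),w.max(0))
a=load('scene0')
for uv in[(226,207),(263,190)]: print(atz(a,*uv,106))
yaw=8; R=Ro.from_euler('xyz',[-90,0,yaw],degrees=True).as_matrix()
print(shift([585,-242,170]),rot(R)); print(r.snapshot('wrist')['hand_eye'])
E
```

```text
scene0 9974 ((753.1521606445312, -217.26834106445312), (228.25875854492188, 241.47198486328125), 7.030072212219238)
449 [   0.1133   -0.9936  588.0142 -244.217 ] [ 576.3122 -302.8839   65.4012] [ 611.641  -175.5061   75.859 ]
side0 1501 ((750.8028564453125, -215.97158813476562), (226.3570556640625, 246.4009246826172), 6.7672319412231445)
92 [   0.0807   -0.9967  585.6337 -225.6852] [ 575.0305 -298.2525   63.5956] [ 611.4478 -153.007    76.0309]
[422.9259  90.3806 106.    ]
[520.7859 112.7402 106.    ]
[-0.4842  0.2022  1.47  ] [-0.0008 -0.8293 -0.0009]
[[   1.       -0.       -0.0003   -0.0806]
 [   0.0003   -0.2802    0.9599 -142.0578]
 [  -0.0001   -0.9599   -0.2802   72.5028]
 [   0.        0.        0.        1.    ]]
```

Emit:
{"op": "move_arm", "data": {
  "linear": [
    [-0.32,0.14,0.98],
    [-0.32,0.14,0.98],
    [-0.32,0.14,0.98],
    [-0.32,0.14,0.98],
    [-0.32,0.14,0.98],
    [-0.32,0.14,0.98],
    [-0.32,0.14,0.98],
    [-0.32,0.14,0.98],
    [-0.32,0.14,0.98],
    [-0.32,0.14,0.98],
    [-0.32,0.14,0.98],
    [-0.32,0.14,0.98]
  ],
  "twist": [
    [0,-0.82,0],
    [0,-0.82,0],
    [0,-0.82,0],
    [0,-0.82,0],
    [0,-0.82,0],
    [0,-0.82,0],
    [0,-0.82,0],
    [0,-0.82,0],
    [0,-0.82,0],
    [0,-0.82,0],
    [0,-0.82,0],
    [0,-0.82,0]
  ],
  "hand": [-0.25,-0.25,-0.25,-0.25,-0.25,-0.25,-0.25,-0.25,-0.25,-0.25,-0.25,-0.25]
}}

```text
time: 1.15
tool_pos: [469.7, -345.1, 188.2]
tcp_rot: [-89.9, 0.0, 7.3]
ft_force: [0.8, -0.1, -0.7]
finger_gap: 31.9
```

```bash
python3 - <<'E'
from h import *
np.set_printoptions(precision=4,suppress=True)
s=r.sense();print(s['tool_pos'],s['tcp_rot'],s['finger_gap'],s['ft_force'])
d=snap('wrist','w1');X=cloud(d)
R=Ro.from_euler('xyz',[-90,0,7],degrees=True).as_matrix()
print(shift([590.5,-239,130]),rot(R))
h=(X[...,2]>55)&(X[...,2]<80)&(X[...,0]>560)&(X[...,0]<606)&(X[...,1]<-150)&(X[...,1]>-330)
w=X[h]; print(h.sum())
if h.sum()>50: print(cv2.fitLine(w[:,:2].astype(np.float32),cv2.DIST_HUBER,0,.01,.01).ravel(), w.min(0),w.max(0), cv2.minAreaRect(w[:,:2].astype(np.float32)))
E
```

```text
[ 469.6892 -345.1254  188.175 ] [-89.8854   0.0469   7.3149] 31.85559507594323 [ 0.8093 -0.1105 -0.6989]
[0.444  0.1945 0.3015] [-0.0012  0.0013 -0.0005]
2912
[   0.1053   -0.9944  588.0339 -236.8316] [ 576.7212 -301.2351   63.5383] [ 605.9801 -179.9807   73.9329] ((594.0960083007812, -240.68528747558594), (29.193294525146484, 121.13164520263672), 2.6437554359436035)
```

Emit:
{"op": "move_arm", "data": {
  "linear": [
    [0.44,0.19,0.3],
    [0.44,0.19,0.3],
    [0.44,0.19,0.3],
    [0.44,0.19,0.3],
    [0.44,0.19,0.3],
    [0.44,0.19,0.3],
    [0.44,0.19,0.3]
  ],
  "twist": [
    [0,0,0],
    [0,0,0],
    [0,0,0],
    [0,0,0],
    [0,0,0],
    [0,0,0],
    [0,0,0]
  ],
  "hand": [-0.28,-0.28,-0.28,-0.28,-0.28,-0.28,-0.28]
}}

```text
time: 1.78
tool_pos: [589.0, -239.7, 131.0]
tcp_rot: [-89.9, 0.1, 7.1]
ft_force: [-1.2, -0.2, -0.2]
finger_gap: 30.5
```

```bash
python3 - <<'E'
from h import *
np.set_printoptions(precision=4,suppress=True)
s=r.sense();print(s['tool_pos'],s['tcp_rot'],s['finger_gap'])
for n in('w1','w2'):
    d=snap('wrist','w2') if n=='w2' else load(n)
    X=cloud(d)
    h=(X[...,2]>70.5)&(X[...,2]<80)&(X[...,0]>570)&(X[...,0]<606)&(X[...,1]<-150)&(X[...,1]>-330)
    w=X[h]; print(n,h.sum(),np.percentile(w,[2,50,98],axis=0).ravel())
    l=cv2.fitLine(w[:,:2].astype(np.float32),cv2.DIST_HUBER,0,.01,.01).ravel(); print(l, 'x at -239',l[2]+l[0]/l[1]*(-239-l[3]))
print(shift([590,-239,48]))
E
```

```text
[ 588.9986 -239.6796  131.0267] [-89.8891   0.1011   7.084 ] 30.531529357747416
w1 1505 [ 580.8154 -295.4727   70.5489  589.0902 -231.982    71.4708  600.7394
 -182.6242   73.0429]
[   0.1154   -0.9933  589.0301 -236.0036] x at -239 589.37836
w2 1908 [ 580.3066 -294.8188   70.5551  589.0713 -226.6792   71.4723  600.7072
 -176.3589   72.9334]
[   0.1169   -0.9931  589.0978 -230.8068] x at -239 590.0623
[0.0043 0.2792 0.0041]
```

View pics/w2.png

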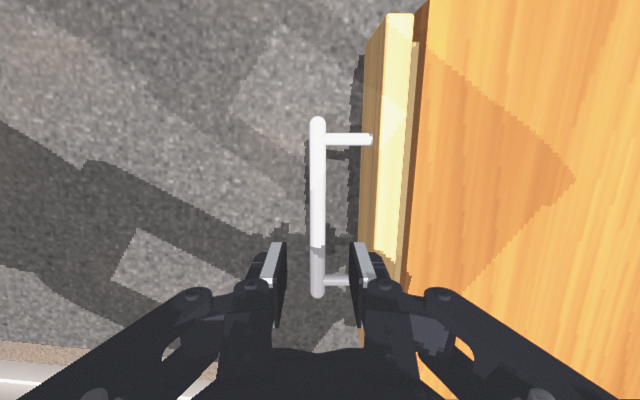

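The pads straddle the bar: pads at columns 277 and 358, bar at column 317. Descending and gripping.

Emit:
{"op": "move_arm", "data": {
  "linear": [
    [0.003,0.1,0],
    [0.003,0.18,0],
    [0.003,0.25,0],
    [0.003,0.277,0],
    [0.003,0.277,0],
    [0.003,0.277,0],
    [0.003,0.277,0],
    [0.003,0.277,0],
    [0.003,0.277,0]
  ],
  "twist": [
    [0,0,0],
    [0,0,0],
    [0,0,0],
    [0,0,0],
    [0,0,0],
    [0,0,0],
    [0,0,0],
    [0,0,0],
    [0,0,0]
  ],
  "hand": [-0.42,-0.42,-0.42,-0.42,-0.42,-1,-1,-1,-1],
  "force": 40
}}

```text
time: 2.58
tool_pos: [590.3, -241.9, 50.3]
tcp_rot: [-90.1, -0.1, 7.0]
ft_force: [-0.8, -4.6, 6.3]
finger_gap: 9.0
```

Emit:
{"op": "move_arm", "data": {
  "linear": [
    [-0.03,0,0],
    [-0.08,0,0],
    [-0.13,0,0],
    [-0.18,0,0],
    [-0.23,0,0],
    [-0.28,0,0],
    [-0.33,0,0],
    [-0.38,0,0],
    [-0.43,0,0],
    [-0.47,0,0],
    [-0.49,0,0],
    [-0.49,0,0]
  ],
  "twist": [
    [0,0,0],
    [0,0,0],
    [0,0,0],
    [0,0,0],
    [0,0,0],
    [0,0,0],
    [0,0,0],
    [0,0,0],
    [0,0,0],
    [0,0,0],
    [0,0,0],
    [0,0,0]
  ],
  "hand": [-1,-1,-1,-1,-1,-1,-1,-1,-1,-1,-1,-1]
}}

```text
time: 3.58
tool_pos: [443.2, -260.1, 50.3]
tcp_rot: [-90.1, -0.0, 6.9]
ft_force: [-0.5, -2.9, -0.2]
finger_gap: 9.4
```

```bash
python3 - <<'E'
from h import *
np.set_printoptions(precision=4,suppress=True)
s=r.sense();print(s['tool_pos'],s['tcp_rot'],s['finger_gap'],s['ft_force'])
d=snap('scene','s1'); cv2.imwrite('pics/s1c.png',cv2.resize(d['frame'][140:400,200:540,::-1],None,fx=2.2,fy=2.2,interpolation=3))
E
```

```text
[ 443.2276 -260.12     50.3054] [-90.0789  -0.0315   6.9196] 9.396567057329827 [-0.4564 -2.9089 -0.1993]
```

View pics/s1c.png

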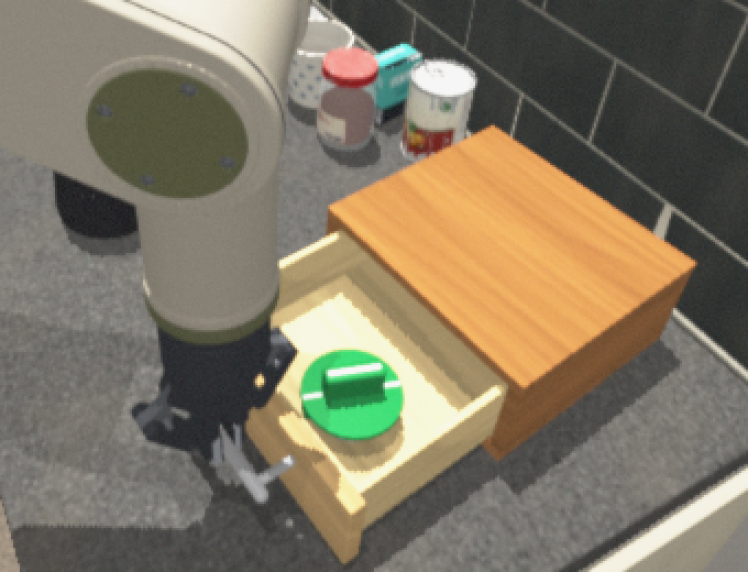

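The drawer is well open. The green lid is at crop (353,390), clear of the box top. Next I'll measure the lid from depth.

```bash
cat >> h.py <<'E'
def lid(d,box):
    X=cloud(d);f=d['frame'].astype(int);x0,x1,y0,y1=box
    g=(f[...,1]>f[...,0]+40)&(f[...,1]>f[...,2]+25)&(d['range_z']>0)&(X[...,0]>x0)&(X[...,0]<x1)&(X[...,1]>y0)&(X[...,1]<y1)
    z=X[g][:,2]; top=np.percentile(z,98); h,e=np.histogram(z,40); 
    print('n',g.sum(),'z pct',np.percentile(z,[2,30,50,70,98]))
    fl=g&(X[...,2]<top-23); bt=g&(X[...,2]>top-4)
    print('flange',cv2.minEnclosingCircle(X[fl][:,:2].astype(np.float32)),np.median(X[fl][:,2]),'bar',bt.sum(),cv2.minAreaRect(X[bt][:,:2].astype(np.float32)),X[bt].mean(0))
E
python3 - <<'E'
from h import *
np.set_printoptions(precision=4,suppress=True)
lid(load('s1'),(450,800,-400,-50))
lid(snap('side'),(450,800,-400,-50))
lid(snap('wrist','w3'),(450,800,-400,-50))
E
```

```text
n 1416 z pct [55.3436 57.924  58.6376 59.6133 86.585 ]
flange ((559.4805297851562, -268.1643981933594), 42.590389251708984) 58.23068017976061 bar 152 ((559.9295043945312, -267.3258972167969), (16.044160842895508, 49.37841796875), 71.49603271484375) [ 558.2546 -268.2587   85.4866]
n 238 z pct [55.607  57.831  59.2751 70.6226 85.5984]
flange ((580.3327026367188, -282.5761413574219), 71.06661987304688) 57.733011451996305 bar 25 ((556.7747192382812, -258.92608642578125), (11.527151107788086, 44.46627426147461), 72.62748718261719) [ 555.4744 -257.2488   84.4277]
n 18923 z pct [53.6618 56.1441 56.5661 57.3695 84.7642]
flange ((561.8834228515625, -265.0254821777344), 43.600250244140625) 56.27792948822062 bar 2945 ((536.5658569335938, -257.11187744140625), (16.430585861206055, 102.2477798461914), 72.34928131103516) [ 556.2768 -262.2897   84.3677]
```

Emit:
{"op": "move_arm", "data": {
  "linear": [
    [0,0,0],
    [0,0,0],
    [0,0,0],
    [0,-0.12,0],
    [0,-0.25,0],
    [0,-0.4,0],
    [0,-0.5,0],
    [0,-0.5,0]
  ],
  "twist": [
    [0,0,0],
    [0,0,0],
    [0,0,0],
    [0,0,0],
    [0,0,0],
    [0,0,0],
    [0,0,0],
    [0,0,0]
  ],
  "hand": [-0.42,-0.42,-0.42,-0.42,-0.42,-0.42,-0.42,-0.42]
}}

```text
time: 4.4
tool_pos: [448.2, -261.8, 209.1]
tcp_rot: [-90.6, -0.6, 7.0]
ft_force: [0.6, -0.3, 0.7]
finger_gap: 24.8
```

The lid centre is at about (560,-266.5) with the bar top at z 85.5, so its grip middle is at 71.5. The bar lies at -18.5° and the flange is 43 mm in radius, which matches the text. The jaws need yaw 71.5°. I'll hover above and look once from close by.

```bash
python3 - <<'E'
from h import *
np.set_printoptions(precision=4,suppress=True)
R=Ro.from_euler('xyz',[-90,0,71.5],degrees=True).as_matrix()
print(shift([560,-266.5,160]),rot(R))
E
```

```text
[ 0.3662  0.1681 -0.0592] [ 0.0093 -0.7167  0.0026]
```

Emit:
{"op": "move_arm", "data": {
  "linear": [
    [0.366,0.168,-0.059],
    [0.366,0.168,-0.059],
    [0.366,0.168,-0.059],
    [0.366,0.168,-0.059],
    [0.366,0.168,-0.059],
    [0.366,0.168,-0.059],
    [0.366,0.168,-0.059],
    [0.366,0.168,-0.059],
    [0.366,0.168,-0.059],
    [0.366,0.168,-0.059],
    [0.366,0.168,-0.059]
  ],
  "twist": [
    [0.009,-0.717,0.002],
    [0.009,-0.717,0.002],
    [0.009,-0.717,0.002],
    [0.009,-0.717,0.002],
    [0.009,-0.717,0.002],
    [0.009,-0.717,0.002],
    [0.009,-0.717,0.002],
    [0.009,-0.717,0.002],
    [0.009,-0.717,0.002],
    [0.009,-0.717,0.002],
    [0.009,-0.717,0.002]
  ],
  "hand": [-0.1,-0.1,-0.1,-0.1,-0.1,-0.1,-0.1,-0.1,-0.1,-0.1,-0.1]
}}

```text
time: 5.32
tool_pos: [560.0, -266.1, 159.5]
tcp_rot: [-90.0, -0.0, 71.3]
ft_force: [-0.2, -0.6, -0.5]
finger_gap: 38.7
```

```bash
python3 - <<'E'
from h import *
np.set_printoptions(precision=4,suppress=True)
s=r.sense();print(s['tool_pos'],s['tcp_rot'],s['finger_gap'],s['ft_force'])
d=snap('wrist','w4'); lid(d,(500,620,-330,-200))
R=Ro.from_euler('xyz',[-90,0,71.5],degrees=True).as_matrix()
print(shift([560,-266.5,61.5]),rot(R))
E
```

```text
[ 559.9737 -266.0721  159.5005] [-90.0129  -0.0442  71.3304] 38.68911843962458 [-0.1627 -0.5882 -0.488 ]
n 7680 z pct [55.0811 56.1549 56.5611 57.0167 84.8596]
flange ((562.3850708007812, -265.18194580078125), 42.74892807006836) 56.413003502101105 bar 1016 ((561.9000854492188, -265.0837707519531), (15.989436149597168, 49.1101188659668), 72.22096252441406) [ 560.5621 -264.6689   83.9096]
[-0.0013  0.3269 -0.0004] [ 0.0002 -0.0024  0.0004]
```

View pics/w4.png

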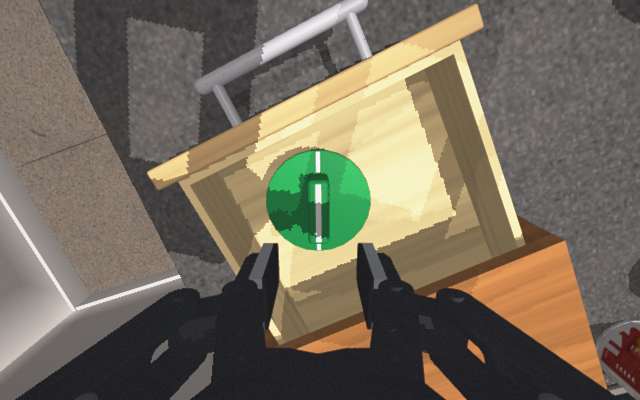

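The lid is centred between the fingers (column 318) with its bar along the image's vertical. Both estimates agree within 2 mm. Descending and gripping.

Emit:
{"op": "move_arm", "data": {
  "linear": [
    [0.0035,0.1,-0.004],
    [0.0035,0.2,-0.004],
    [0.0035,0.28,-0.004],
    [0.0035,0.325,-0.004],
    [0.0035,0.325,-0.004],
    [0.0035,0.325,-0.004],
    [0.0035,0.325,-0.004],
    [0.0035,0.325,-0.004],
    [0.0035,0.325,-0.004],
    [0.0035,0.325,-0.004],
    [0.0035,0.325,-0.004]
  ],
  "twist": [
    [0,-0.008,0],
    [0,-0.008,0],
    [0,-0.008,0],
    [0,-0.008,0],
    [0,-0.008,0],
    [0,-0.008,0],
    [0,-0.008,0],
    [0,-0.008,0],
    [0,-0.008,0],
    [0,-0.008,0],
    [0,-0.008,0]
  ],
  "hand": [-0.1,-0.1,-0.1,-0.1,-0.1,-1,-1,-1,-1,-1,-1],
  "force": 60
}}

```text
time: 6.28
tool_pos: [562.7, -266.2, 64.1]
tcp_rot: [-90.2, -0.0, 72.0]
ft_force: [-0.6, -0.8, 6.5]
finger_gap: 14.6
```

Emit:
{"op": "move_arm", "data": {
  "linear": [
    [0,-0.04,0],
    [0,-0.12,0],
    [0,-0.23,0],
    [0,-0.34,0],
    [0,-0.43,0],
    [0,-0.44,0]
  ],
  "twist": [
    [0,0,0],
    [0,0,0],
    [0,0,0],
    [0,0,0],
    [0,0,0],
    [0,0,0]
  ],
  "hand": [-1,-1,-1,-1,-1,-1]
}}

```text
time: 6.78
tool_pos: [565.1, -267.6, 204.6]
tcp_rot: [-90.8, 0.1, 72.0]
ft_force: [0.4, -0.6, 0.9]
finger_gap: 14.6
```

```bash
python3 - <<'E'
from h import *
np.set_printoptions(precision=4,suppress=True)
s=r.sense();print(s['tool_pos'],s['tcp_rot'],s['finger_gap'],s['ft_force'])
R=Ro.from_euler('xyz',[-90,0,102.8],degrees=True).as_matrix()
print(shift([547,120,198]),rot(R))
E
```

```text
[ 565.0515 -267.6478  204.5512] [-90.7999   0.1264  71.9919] 14.594058033015019 [ 0.3868 -0.6092  0.8936]
[1.2103 0.0128 0.4569] [ 0.0083 -0.3423 -0.0038]
```

Emit:
{"op": "move_arm", "data": {
  "linear": [
    [0.1,0,0.04],
    [0.22,0,0.08],
    [0.34,0,0.13],
    [0.46,0,0.17],
    [0.58,0,0.22],
    [0.7,0,0.26],
    [0.82,0,0.31],
    [0.92,0.01,0.35],
    [0.98,0.01,0.37],
    [0.98,0.01,0.37]
  ],
  "twist": [
    [0.008,-0.04,-0.004],
    [0.008,-0.09,-0.004],
    [0.008,-0.14,-0.004],
    [0.008,-0.19,-0.004],
    [0.008,-0.24,-0.004],
    [0.008,-0.29,-0.004],
    [0.008,-0.33,-0.004],
    [0.008,-0.342,-0.004],
    [0.008,-0.342,-0.004],
    [0.008,-0.342,-0.004]
  ],
  "hand": [-1,-1,-1,-1,-1,-1,-1,-1,-1,-1]
}}

```text
time: 7.62
tool_pos: [549.6, 50.3, 199.3]
tcp_rot: [-90.0, -0.1, 103.0]
ft_force: [1.0, -0.8, -1.9]
finger_gap: 14.7
```

```bash
python3 - <<'E'
from h import *
np.set_printoptions(precision=4,suppress=True)
s=r.sense();print(s['tool_pos'],s['tcp_rot'],s['finger_gap'],s['ft_force'])
d=snap('wrist','w5')
R=Ro.from_euler('xyz',[-90,0,102.8],degrees=True).as_matrix()
print(shift([547,120,198]),rot(R))
E
```

```text
[549.5766  50.3162 199.2687] [-90.0119  -0.1087 103.006 ] 14.658920148607615 [ 0.9594 -0.7831 -1.9467]
[ 0.2352  0.0049 -0.0442] [0.0002 0.0018 0.0004]
```

Emit:
{"op": "move_arm", "data": {
  "linear": [
    [0.1,0.005,-0.02],
    [0.2,0.005,-0.04],
    [0.235,0.005,-0.044],
    [0.235,0.005,-0.044],
    [0.235,0.005,-0.044]
  ],
  "twist": [
    [0,0,0],
    [0,0,0],
    [0,0,0],
    [0,0,0],
    [0,0,0]
  ],
  "hand": [-1,-1,-1,-1,-1]
}}

```text
time: 8.08
tool_pos: [547.0, 119.3, 198.0]
tcp_rot: [-90.0, 0.0, 103.0]
ft_force: [-0.1, -0.2, 0.3]
finger_gap: 14.7
```

```bash
python3 - <<'E'
from h import *
np.set_printoptions(precision=4,suppress=True)
s=r.sense();print(s['tool_pos'],s['tcp_rot'],s['finger_gap'])
d=snap('wrist','w6');X=cloud(d)
m=(abs(X[...,2]-106)<4)&(np.hypot(X[...,0]-469.5,X[...,1]-102)<65)
w=X[m];print(m.sum(),cv2.minEnclosingCircle(w[:,:2].astype(np.float32)),np.median(w[:,2]))
v,u=np.where(m);print(u.min(),u.max(),v.min(),v.max())
cv2.imwrite('pics/w6b.png',cv2.resize(d['frame'][:,120:520,::-1],(600,600),interpolation=3))
E
```

```text
[547.005  119.2581 197.9821] [-89.9976   0.0105 102.9966] 14.707279229184934
11793 ((472.8674621582031, 102.6749496459961), 56.82062530517578) 105.45902159701146
240 395 12 171
```

View pics/w6b.png

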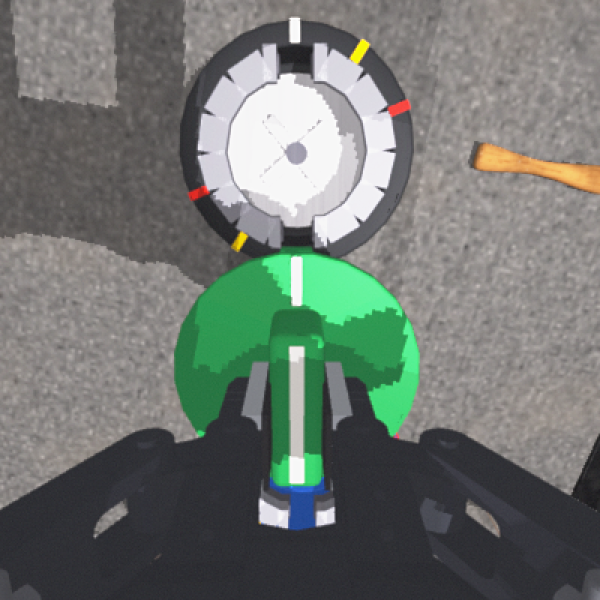

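The view shows the grinder with gaps at the top and bottom, the white mark at crop (294,30), yellow marks at (360,51) and (240,241), and red marks at (400,107) and (198,193). The lid's white line is at column 296. I'll work out the centre and angle, plus the lid's offset in the hand.

```bash
python3 - <<'E'
from h import *
np.set_printoptions(precision=2,suppress=True)
d=load('w6');f=d['frame'];X=cloud(d)
hsv=cv2.cvtColor(f,cv2.COLOR_RGB2HSV);near=(np.hypot(X[...,0]-471,X[...,1]-102)<62)&(abs(X[...,2]-106)<6)
C={}
for n,lo,hi in(('yel',(20,140,120),(35,255,255)),('red',(0,120,120),(8,255,255))):
    m=(cv2.inRange(hsv,lo,hi)>0)&near
    k,L,st,c=cv2.connectedComponentsWithStats(m.astype(np.uint8)); o=np.argsort(-st[1:,4])[:2]+1
    p=[atz(d,*c[i],106)[:2] for i in o]; C[n]=p; mid=(p[0]+p[1])/2; q=p[0]-p[1]
    print(n,[ (st[i,4],c[i]) for i in o],p,'mid',mid,'ang',np.degrees(np.arctan2(q[1],q[0]))%180,'dist',np.hypot(*q))
# ellipse of black rim (outer) from z band
w=X[near&(f.max(2)<110)][:,:2].astype(np.float32); print('rim ellipse',cv2.fitEllipse(cv2.convexHull(w)))
w=X[near][:,:2].astype(np.float32);hl=cv2.convexHull(w);print(cv2.fitEllipse(hl))
print('white mark',atz(d,316,20,106))
# lid
g=(f[...,1].astype(int)>f[...,0]+40.)&(f[...,1].astype(int)>f[...,2]+25.)
print('z',np.percentile(X[g][:,2],[5,30,50,90,98]))
fl=X[g&(abs(X[...,2]-191)<6)]
hl=cv2.convexHull(fl[:,:2].astype(np.float32));print('flange',cv2.minEnclosingCircle(hl),np.median(fl[:,2]))
for uv,z in(((297/1.5+120,258/1.5),191),((297/1.5+120,303/1.5),191),((296.5/1.5+120,348/1.5),219),((296.5/1.5+120,480/1.5),219)): print(atz(d,*uv,z))
a=load('scene0');
E
```

```text
yel [(np.int32(110), array([359.37,  33.9 ])), (np.int32(76), array([279.39, 160.49]))] [array([424.86, 120.33]), array([520.62,  84.38])] mid [472.74 102.36] ang 159.4255272895438 dist 102.28191929102948
red [(np.int32(94), array([385.93,  71.39])), (np.int32(79), array([251.84, 128.34]))] [array([443.32, 144.33]), array([502.12,  60.4 ])] mid [472.72 102.36] ang 125.01261653838554 dist 102.48171132086205
rim ellipse ((472.6085205078125, 102.40902709960938), (111.1123275756836, 111.15390014648438), 136.68344116210938)
((472.626220703125, 102.43518829345703), (111.06697845458984, 112.28153991699219), 66.68690490722656)
white mark [423.29  90.11 106.  ]
z [189.37 190.17 190.58 218.01 218.91]
flange ((546.7085571289062, 119.45613098144531), 42.84062957763672) 190.35759813397766
[506.82 110.63 191.  ]
[521.44 114.01 191.  ]
[526.08 114.89 219.  ]
[567.43 124.44 219.  ]
```

The grinder centre is (472.7,102.4) and the gap axis is 13.8°; the yellow and red marks agree. The lid is held at (546.7,119.5) with its bar at 13.0°. Going to just above the mouth.

```bash
python3 - <<'E'
from h import *
np.set_printoptions(precision=4,suppress=True)
R=Ro.from_euler('xyz',[-90,0,103.8],degrees=True).as_matrix()
print(shift([472.8,102.2,153]),rot(R))
E
```

```text
[0.0017 0.1498 0.2536] [-0.0001 -0.0095 -0.0001]
```

Emit:
{"op": "move_arm", "data": {
  "linear": [
    [0.002,0,0.08],
    [0.002,0,0.18],
    [0.002,0,0.24],
    [0.002,0,0.254],
    [0.002,0.05,0.254],
    [0.002,0.1,0.254],
    [0.002,0.14,0.254],
    [0.002,0.15,0.254],
    [0.002,0.15,0.254]
  ],
  "twist": [
    [0,-0.0095,0],
    [0,-0.0095,0],
    [0,-0.0095,0],
    [0,-0.0095,0],
    [0,-0.0095,0],
    [0,-0.0095,0],
    [0,-0.0095,0],
    [0,-0.0095,0],
    [0,-0.0095,0]
  ],
  "hand": [-1,-1,-1,-1,-1,-1,-1,-1,-1]
}}

```text
time: 8.88
tool_pos: [472.2, 101.6, 151.7]
tcp_rot: [-89.9, 0.0, 103.7]
ft_force: [-0.3, -0.4, -0.7]
finger_gap: 14.9
```

```bash
python3 - <<'E'
from h import *
np.set_printoptions(precision=4,suppress=True)
s=r.sense();print(s['tool_pos'],s['tcp_rot'],s['finger_gap'],s['ft_force'])
d=snap('wrist','w7');e=snap('side','side7');q=snap('scene','scene7')
A=cv2.resize(d['frame'][60:330,185:455,::-1],(400,400),interpolation=3)
B=cv2.resize(e['frame'][165:275,310:420,::-1],(400,400),interpolation=3)
cv2.imwrite('pics/c7.png',np.hstack([A,B]))
R=Ro.from_euler('xyz',[-90,0,103.8],degrees=True).as_matrix();print(rot(R),shift([472.8,102.2,120]))
E
```

```text
[472.1504 101.586  151.7011] [-89.856    0.0009 103.7499] 14.912153442863719 [-0.2686 -0.3793 -0.6865]
[ 0.0006 -0.0002 -0.0002] [0.0007 0.1125 0.0018]
```

View pics/c7.png

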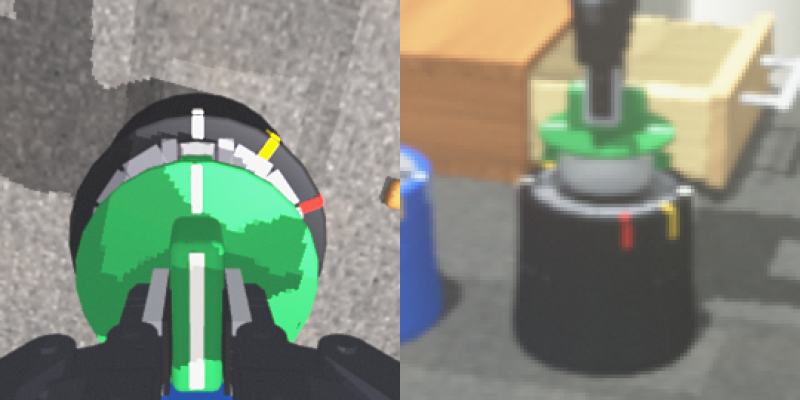

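Lid and grinder marks line up at column 197, and the side view shows the plug centred over the mouth. Lowering in two stages while watching the force.

Emit:
{"op": "move_arm", "data": {
  "linear": [
    [0.001,0.02,0.002],
    [0.001,0.035,0.002],
    [0.001,0.05,0.002],
    [0.001,0.065,0.002],
    [0.001,0.08,0.002],
    [0.001,0.08,0.002],
    [0.001,0.08,0.002]
  ],
  "twist": [
    [0,0,0],
    [0,0,0],
    [0,0,0],
    [0,0,0],
    [0,0,0],
    [0,0,0],
    [0,0,0]
  ],
  "hand": [-1,-1,-1,-1,-1,-1,-1]
}}

```text
time: 9.62
tool_pos: [472.3, 102.2, 129.2]
tcp_rot: [-90.0, 0.0, 103.8]
ft_force: [-0.4, 0.2, -1.9]
finger_gap: 14.7
```

Emit:
{"op": "move_arm", "data": {
  "linear": [
    [0,0.012,0],
    [0,0.022,0],
    [0,0.03,0],
    [0,0.036,0],
    [0,0.039,0],
    [0,0.039,0],
    [0,0.039,0]
  ],
  "twist": [
    [0,0,0],
    [0,0,0],
    [0,0,0],
    [0,0,0],
    [0,0,0],
    [0,0,0],
    [0,0,0]
  ],
  "hand": [-1,-1,-1,-1,-1,-1,-1]
}}

```text
time: 10.2
tool_pos: [472.4, 102.2, 118.1]
tcp_rot: [-90.0, 0.0, 103.8]
ft_force: [-4.2, -1.5, 5.5]
finger_gap: 14.4
```

```bash
python3 - <<'E'
from h import *
np.set_printoptions(precision=3,suppress=True)
for n in('wrist','scene','side'):
    d=snap(n,n+'8');f=d['frame'].astype(int);X=cloud(d)
    g=(f[...,1]>f[...,0]+40)&(f[...,1]>f[...,2]+25)&(np.hypot(X[...,0]-472,X[...,1]-102)<60)
    print(n,g.sum(),np.percentile(X[g][:,2],[10,30,50,90,98]) if g.sum() else '')
s=r.sense();print(s['tool_pos'],s['tcp_rot'],s['ft_force'],s['wrist_torque'],s['joint_pos'])
E
```

```text
wrist 13938 [109.736 110.287 110.69  138.081 138.995]
scene 546 [110.754 111.803 112.513 130.114 139.038]
side 411 [110.312 111.114 111.628 130.462 138.077]
[472.4   102.218 118.086] [-90.001   0.021 103.791] [-3.613 -0.772  5.254] [-0.037  0.552  0.092] [  6.144  -5.933 110.889  -0.022  75.04  -97.641]
```

The lid is fully home: flange top about 111, bar top 139, both as expected. Twisting clockwise (+tool y) most of the way first.

Emit:
{"op": "move_arm", "data": {
  "linear": [
    [0,0,0],
    [0,0,0],
    [0,0,0],
    [0,0,0],
    [0,0,0],
    [0,0,0],
    [0,0,0],
    [0,0,0],
    [0,0,0],
    [0,0,0],
    [0,0,0],
    [0,0,0]
  ],
  "twist": [
    [0,0,0],
    [0,0.02,0],
    [0,0.05,0],
    [0,0.085,0],
    [0,0.12,0],
    [0,0.155,0],
    [0,0.19,0],
    [0,0.225,0],
    [0,0.255,0],
    [0,0.28,0],
    [0,0.3,0],
    [0,0.3,0]
  ],
  "hand": [-1,-1,-1,-1,-1,-1,-1,-1,-1,-1,-1,-1],
  "force": 80
}}

```text
time: 11.35
tool_pos: [472.6, 101.8, 118.3]
tcp_rot: [-90.1, 0.1, 76.7]
ft_force: [-0.4, -3.1, 0.7]
finger_gap: 14.0
```

```bash
cat >> h.py <<'E'
def lidang(d):
    f=d['frame'];X=cloud(d);hsv=cv2.cvtColor(f,cv2.COLOR_RGB2HSV)
    bar=(X[...,2]>136)&(X[...,2]<143)&(np.hypot(X[...,0]-472,X[...,1]-102)<32)&(f.min(2)>120)
    w=X[bar][:,:2].astype(np.float32); l=cv2.fitLine(w,cv2.DIST_HUBER,0,.01,.01).ravel()
    near=(np.hypot(X[...,0]-472.5,X[...,1]-102.3)<60)&(np.hypot(X[...,0]-472.5,X[...,1]-102.3)>44)&(abs(X[...,2]-106)<7)
    m=(cv2.inRange(hsv,(20,140,100),(35,255,255))>0)&near
    k,L,st,c=cv2.connectedComponentsWithStats(m.astype(np.uint8))
    a=np.degrees(np.arctan2(l[1],l[0]))%180
    print('bar n',bar.sum(),'ang',a,'cw from gap rad',np.radians((193.8-a)%180),'yellow',[(st[i,4],c[i],atz(d,*c[i],106)[:2]) for i in range(1,k) if st[i,4]>15])
E
python3 - <<'E'
from h import *
np.set_printoptions(precision=3,suppress=True)
lidang(load('wrist8')); lidang(snap('wrist','w9'))
s=r.sense();print(s['tool_pos'],s['tcp_rot'],s['ft_force'],s['wrist_torque'],s['finger_gap'])
E
```

```text
bar n 1125 ang 13.504989 cw from gap rad 0.0051489556 yellow [(np.int32(183), array([375.667, 167.388]), array([424.265, 120.415]))]
bar n 1112 ang 167.24496 cw from gap rad 0.46347284 yellow [(np.int32(201), array([330.368, 149.687]), array([424.253, 120.615])), (np.int32(82), array([305.671, 327.963]), array([521.031,  84.263]))]
[472.668 101.781 118.246] [-90.053   0.053  76.816] [-0.727 -4.426  1.666] [-0.596  0.014  0.046] 14.29637079722806
```

Emit:
{"op": "move_arm", "data": {
  "linear": [
    [0,0,0],
    [0,0,0],
    [0,0,0],
    [0,0,0],
    [0,0,0],
    [0,0,0],
    [0,0,0],
    [0,0,0]
  ],
  "twist": [
    [0,0.02,0],
    [0,0.04,0],
    [0,0.06,0],
    [0,0.08,0],
    [0,0.095,0],
    [0,0.105,0],
    [0,0.112,0],
    [0,0.112,0]
  ],
  "hand": [-1,-1,-1,-1,-1,-1,-1,-1]
}}

```text
time: 12.07
tool_pos: [472.6, 101.7, 118.2]
tcp_rot: [-90.1, 0.1, 66.7]
ft_force: [-2.7, -3.2, 1.7]
finger_gap: 14.4
```

```bash
python3 - <<'E'
from h import *
np.set_printoptions(precision=3,suppress=True)
d=snap('wrist','w10');lidang(d)
s=r.sense();print(s['tool_pos'],s['tcp_rot'],s['ft_force'],s['wrist_torque'],s['finger_gap'])
q=snap('scene','s10');e=snap('side','side10')
A=cv2.resize(d['frame'][60:330,185:455,::-1],(400,400),interpolation=3)
B=cv2.resize(e['frame'][185:265,325:405,::-1],(400,400),interpolation=3)
cv2.imwrite('pics/c10.png',np.hstack([A,B]))
E
```

```text
bar n 1108 ang 157.09715 cw from gap rad 0.6405856 yellow [(np.int32(202), array([311.916, 148.703]), array([424.12 , 120.729])), (np.int32(87), array([321.046, 328.356]), array([520.878,  84.313]))]
[472.63  101.641 118.253] [-90.063   0.058  66.764] [-2.457 -3.285  2.803] [-0.504  0.355  0.176] 14.322909334836083
```

View pics/c10.png

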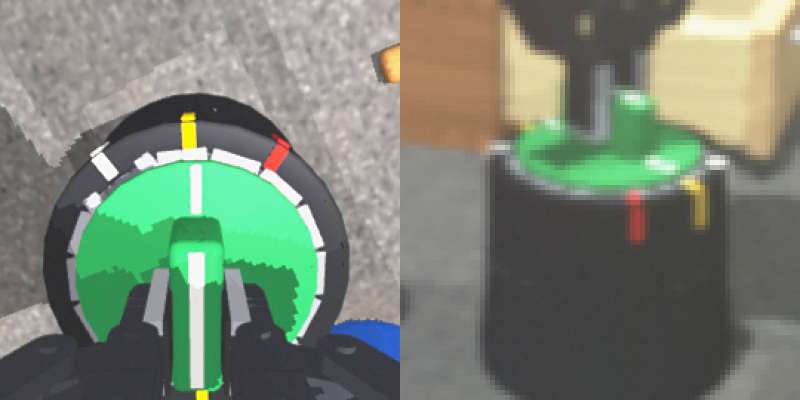

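The lid's white line has reached the yellow mark (crop column 195 against 190). It sits at 0.64 rad, which is 0.60 plus the play, and the torque is about the spring's 0.15–0.18 N m. It's seated, still gripped and steady, so I'm handing in.

```bash
python3 -c "
from h import *
print(r.hand_in()); s=r.sense(); print(s['time'],s['tool_pos'],s['tcp_rot'],s['finger_gap'])"
```

```text
the job is handed in; nothing more can be done
None
the job is handed in; nothing more can be done
```

The job is handed in at about 12 s of the 58 s allowed. The gripper is still holding the green lid at the yellow mark.

- **Drawer:** I gripped the bar handle and pulled the drawer out about 148 mm, then let go of it there.
- **Lid:** I took it by its bar and lowered it with its lugs in line with the gaps. It went in with forces under about 6 N. All three cameras put the flange top at about 111 mm and the bar top at 138–139 mm, which is fully home.
- **Twist:** I turned it clockwise in two stages. The wrist camera reads 0.64 rad on the lid, so the switch should be near 0.60 rad after the 0.04 rad play; I could not read the switch directly. The last wrist torque of 0.18 N m is about what the spring should give there. The lid never came near the 0.95 rad lock click.

**Disagreements:**
- The fixed cameras put the grinder centre about 3 mm from where the wrist camera did. I used the wrist camera, and the lid fitted without trouble.
- The measured finger gap reads about 1.5–2 mm less than the true part widths throughout.
- Part-way through the twist the wrist torque read only 0.05 N m, lower than expected, before rising to 0.18 N m at the end.

I did not touch the jars, mug, spoon or blue base, but I made no separate final check of their positions.

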